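# Gauge two bearing blocks and reject the short-bored one

### The arm

A 6-joint arm with a two-finger parallel gripper is mounted at the origin on a cart in front of the work surface, level with it; the furniture and walls round the work are solid. World frame = base frame: x ahead of the robot, y to its left, z up, the work surface at z = 0. Lengths are in mm, angles in rad, forces in N, time in s.
With the tool pointing down it reaches from about 400 to 925 mm from the base axis. Payload 12.5 kg.
Tool frame: the origin (TCP) lies at the very end of the fingers, on their centre line; the grasp point (between the pads) lies env.grip_point_offset behind it (env.grip_point_offset is the distance from the TCP to the grasp point, in mm); y points along the fingers, z is the direction in which the jaws open and shut, and the axes are right-handed (so a half turn about y gives the same grasp; the last joint's range is limited). The gripper opens to 95 mm and grips with 3 to 60 N. Pads are 20 mm wide; open, the fingers measure 119 mm over their backs; the gripper's body (75 mm by 180 mm) begins 59 mm behind the grasp point.
Start: joints at [1.19, 0.491, 1.559, -0, 1.092, -0.106], TCP at [169.579, 601.573, 214.661] pointing down, gripper open.
Joint ranges: [-3.1, 3.1], [-0.84, 2.19], [0.05, 2.79], [-1.13, 4.28], [0.06, 2.93], [-2.69, 2.69]. Speed limits (rad/s): [2.22, 2.22, 2.79, 3.14, 3.14, 3.14].

### API

Orientations are given as [roll, pitch, yaw] about the fixed x, y, z axes, in that order (R = Rz(yaw) Ry(pitch) Rx(roll)).
In Python, from cell import readout, read_camera, env, nets gives the robot as it stands.
- The arm moves only by the tool apply_moves, never from a script. Its argument "increments" is a list of rows, each a list of 3 entries, a list of its own where there are three numbers: the shift along the tool's x, y, z in cm, then the turn, a rotation vector about the tool's x, y, z in degrees, then the finger opening in cm, from 0 to 9.51. A call has exactly 5 rows; each row shifts and turns the pose as measured when the row begins, along the tool's axes as they then stand; what a row does not reach is not made up. A row lasts 1/8 s, in which the tool goes at most 62.5 mm and 10.7 degrees, less where a joint would pass 70% of its speed; a pose out of reach is approached as far as the arm can. A call with a gripper value outside its range is refused whole. The fingers move at their own pace and stop on an object; the grip force is fixed at half the most. Time passes only in rows, so rows that do not move let the fingers close, or fill a call up. It gives the time, the measured TCP pose, the force and the opening at its end, in the units of the state.
- readout.state(): the state, without advancing time (a new reading comes with each control period).
- read_camera(name): name is "side" or "top" or "wrist"; returns a dict with "img" (420x560x3 uint8, red, green, blue), "vfov" (degrees; the focal length in pixels is half the picture's height over the tangent of half this angle, whatever the lens; pixels are square), "cx", "cy" (the principal point, pixels), "rvec" (rotation vector, rad) and "tvec" (3), from world to camera coordinates, as OpenCV has them; the wrist camera has in their place "mount" (4x4, takes a point from camera to tool coordinates, whose origin is the TCP and whose axes are the tool frame's). Camera axes: x right, y down, z forward; pixel columns grow to the right and rows downward; lengths in mm; the calibration is good to about 2 mm. A picture is of the moment at which its call begins: read the wrist's pose just before it. There is no depth.
- env.job_done(): hands the job in, once; it reports no verdict.
Trained networks look in a picture, given as the dict that the camera call returned (one of the last four; its "shot" number tells which), for a name from the list of things; names that differ only in an ending like _2 or _b are one class to them, and where a whole thing is asked for, a point or a joint stands for the part that bears it (a point fixed in the world has none). Each returns a list of dicts, best first, with "confidence" (0 to 1); they miss things now and then, are a little off and sometimes report something else, mostly with a low value. They report only what shows in the picture. A call takes as long as a camera call. They do not tell look-alikes from the thing itself.
- nets.look_for(picture, thing): "point" ([x, y, z] in mm, in the coordinates of the camera as it stood for that picture, good to about 4 mm: the middle of the surface that is visible of it).
- nets.mark_of(picture, thing): "point" ([x, y, z] in mm, in the coordinates of the camera as it stood for that picture, good to about 4 mm: a listed point, or the origin of a listed thing).
The state is a dict: "t": time; "joints": joint angles; "qvel": joint speeds; "tau": joint torques, N m; "eef_pos": TCP position; "tcp_rot": TCP orientation; "ft_force": force on the tool from outside, world axes, zero at the start; "moment": the same for the moment, N m; "opening": opening from 0.0 (shut) to 1.0 (fully open).
Only numpy, scipy, OpenCV 4.12 (cv2) and the standard library are available. Lean on these libraries where they do the work, as an engineer would, in place of code of your own. Each camera call takes 0.05 s, during which the arm holds its last target. There are 200 camera calls.

### The job

One of the two aluminium roller bearing blocks was bored to full size only part of the way down, and from above they are hard to tell apart. Try the pin gauge in their bores, without forcing it, until you find the good block, which takes the pin right down to the green collar; leave the gauge standing in it as the mark that it passed, and leave that block where it is. Then set the other block down flat and right way up on the floor of the wooden tray, and do not disturb the loupe, the notebook or the note pad.

Things in the scene. Friction and masses are not known exactly. Their poses are not given: they have to be found in the camera images.
- pin_gauge: Pin gauge, upright, 103 mm tall, 0.16 kg: steel pin 24 mm across (lowest 6 mm tapered to 16 mm), 44 mm long; green collar 52 mm across, 44 to 50 mm above the tip; black round handle 28 mm across, 50 to 103 mm above the tip. Origin at the centre of the pin's tip, z up along the handle; its yaw does not matter. It starts hanging by its collar in the stand.
- gauge_tip (a point): Centre of the gauge pin's lower end (same point as the gauge's origin).
- gauge_stand: Square wooden stand fixed to the bench, 76 x 76 x 56 mm, with a round 38 mm hole, 50 mm deep, in the middle of its top, in which the gauge hangs by its collar at the start, its tip 12 mm above the bench. It stays empty afterwards. Origin at the centre of its underside.
- block_p: One of two loose aluminium bearing blocks that look much alike, 90 (x) x 54 (y) x 52 (z) mm, about 0.45 kg, with an upright 28 mm bore in the middle of the top. One block (which one must be found out) is 28 mm right through; the other is 28 mm wide only in its top 14 mm, then 17 mm. Origin at the centre of its underside, z up, x along its long side.
- block_q: The other bearing block: same outside, size, axes and origin as block_p.
- block_p_bore (a point): Centre of the bore's mouth in the top of block_p, 52 mm above its underside. In the good block the gauge goes in until its collar lies on the top (tip 8 mm above the block's underside); in the bad one it stops with its tip 38 mm above the underside.
- block_q_bore (a point): Centre of the bore's mouth in the top face of block_q, 52 mm above its underside.
- galley: Wooden tray with a black floor, fixed to the bench, for rejected parts: 200 (x) x 300 (y) x 26 mm outside, floor 4 mm thick, rails 14 mm wide and 26 mm high on both long sides and the +y end; the -y end is open. Clear floor 172 x 286 mm. Origin at the centre of its underside.
- loupe: Black loupe, 37 mm across, 38 mm tall; bystander. Origin at the centre of its underside.
- note_book: Dark blue notebook, 114 x 155 x 15 mm; bystander. Origin at the centre of its underside.
- pad_2: Small pale note pad, 77 x 52 x 18 mm; bystander. Origin at the centre of its underside.
Not all that is in view belongs to the job. What is meant by the pin_gauge is not red, and is the larger of those in its own colour.

How it is judged:
By the outcome, as a careful person would: the job done as asked, in the order asked, and still so for the second after the job is handed in, with the robot touching nothing.
It also fails if it takes over 66 s, if anything falls off the work surface, if the arm or the gripper's body presses on something with over 40 N, if the wrist force passes 120 N, or if a joint passes its speed limit or range.

## Working session

There is one attempt and no reset: what is moved stays moved. The work goes in short steps, Python scripts to look and compute and a tool call to move; the robot and the scene stay as the last step left them, time stands still between calls to the robot, and variables do not carry over. Pictures are saved under pics/ and viewed, about 8 in all and at most 12, crops included, and the job is handed in when it is done.

Besides the shell and the picture viewer there is one more tool, called after "Call:" as name([rows], argument=value, ...), one row to a line, values as JSON. apply_moves: Moves the arm, as the interface text tells. Its arguments: {"type":"object","properties":{"increments":{"type":"array"}},"required":["increments"]}

```bash
mkdir -p pics; cat > h.py <<'E'
import numpy as np, cv2
from cell import readout, read_camera, env, nets
from scipy.spatial.transform import Rotation as R
def tool():
    s=readout.state(); T=np.eye(4); 
    T[:3,:3]=R.from_euler('xyz',s['tcp_rot']).as_matrix(); T[:3,3]=s['eef_pos']; return T
def shot(n):
    T=tool(); p=read_camera(n)
    if n=='wrist': p['W']=T@np.array(p['mount'])
    else:
        M=np.eye(4); M[:3,:3]=cv2.Rodrigues(np.array(p['rvec'],float))[0]; M[:3,3]=np.ravel(p['tvec']); p['W']=np.linalg.inv(M)
    return p
def K(p):
    f=p['img'].shape[0]/2/np.tan(np.radians(p['vfov'])/2); return np.array([[f,0,p['cx']],[0,f,p['cy']],[0,0,1]])
def w(p,c): return (p['W']@np.r_[c,1])[:3]
def pix(p,X):
    c=np.linalg.inv(p['W'])@np.r_[X,1]; u=K(p)@c[:3]; return u[:2]/u[2]
def ray(p,u,z):  # pixel -> world at height z
    d=p['W'][:3,:3]@np.linalg.inv(K(p))@np.r_[u,1]; o=p['W'][:3,3]; return o+d*(z-o[2])/d[2]
def save(p,f,crop=None,s=1):
    i=p['img'][:,:,::-1]
    if crop: x0,y0,x1,y1=crop; i=i[y0:y1,x0:x1]
    cv2.imwrite('pics/'+f,cv2.resize(i,None,fx=s,fy=s,interpolation=cv2.INTER_CUBIC))
def find(p,names,mark=True):
    for n in names:
        for d in (nets.mark_of if mark else nets.look_for)(p,n)[:4]:
            X=w(p,d['point']); print(n,round(d['confidence'],2),X.round(0),pix(p,X).round(0))
E
python3 - <<'E'
from h import *
print(readout.state(), env.grip_point_offset)
p=shot('top'); save(p,'top.png',s=1.4); q=shot('side'); save(q,'side.png',s=1.4)
for a in (p,q):
    print(a['W'][:3,3].round(0)); find(a,['pin_gauge','gauge_stand','block_p','block_p_bore','galley','loupe','note_book','pad_2'])
E
```

```text
{'t': 0.0, 'joints': array([ 1.19040124e+00,  4.91548934e-01,  1.55944125e+00, -1.37753131e-05,
        1.09170245e+00, -1.05620088e-01]), 'qvel': array([ 0.00105521, -0.00216322, -0.00062417,  0.00131568, -0.00172183,
        0.00019343]), 'tau': array([-2.12748942e-03, -6.12645507e+01, -2.58165282e+01,  6.91944198e-02,
        4.84308321e-02, -1.26121913e-04]), 'eef_pos': array([169.48487394, 601.33058982, 214.07117413]), 'tcp_rot': array([-1.57189147e+00,  1.03815524e-04, -2.74768696e-01]), 'ft_force': array([ 0.02825153, -0.38274683, -0.83994253]), 'moment': array([-0.00957181,  0.01401444, -0.01879099]), 'opening': 1.001159535587831} 18.8
[ 439.   15. 1146.]
pin_gauge 0.8 [ 554. -292.   -3.] [381. 211.]
pin_gauge 0.51 [ 450. -310.   11.] [389. 247.]
gauge_stand 0.97 [ 447. -311.   -1.] [389. 248.]
block_p 0.83 [527.  69.  -3.] [257. 220.]
block_p 0.6 [ 473. -104.    3.] [317. 238.]
block_p_bore 0.61 [474. -99.  51.] [317. 238.]
block_p_bore 0.5 [734.  61.  -3.] [261. 150.]
galley 0.97 [509. 368.   3.] [154. 225.]
loupe 0.47 [364.  -2.   1.] [282. 276.]
note_book 0.74 [738.  61.  -2.] [261. 149.]
note_book 0.19 [525.  74.  -3.] [256. 220.]
pad_2 0.64 [ 695. -132.    5.] [326. 163.]
pad_2 0.39 [477. -99.  51.] [317. 236.]
[ 168. -741.  527.]
pin_gauge 0.95 [ 447. -316.   10.] [320. 323.]
pin_gauge 0.8 [ 470. -205.   -4.] [300. 288.]
pin_gauge 0.78 [ 551. -294.   -3.] [358. 301.]
gauge_stand 0.61 [ 446. -315.    2.] [319. 326.]
gauge_stand 0.3 [524.  70.  -0.] [266. 221.]
gauge_stand 0.28 [ 696. -133.   -0.] [366. 239.]
block_p 0.84 [ 475. -104.    1.] [279. 260.]
block_p 0.62 [525.  70.   3.] [266. 220.]
block_p_bore 0.77 [ 476. -103.   55.] [279. 240.]
galley 0.97 [500. 365.   4.] [219. 181.]
loupe 0.84 [368.  -4.   3.] [219. 251.]
loupe 0.57 [740.  62.   2.] [335. 201.]
note_book 0.76 [739.  59.   4.] [335. 201.]
pad_2 0.73 [ 697. -134.   -1.] [366. 239.]
```

View pics/top.png

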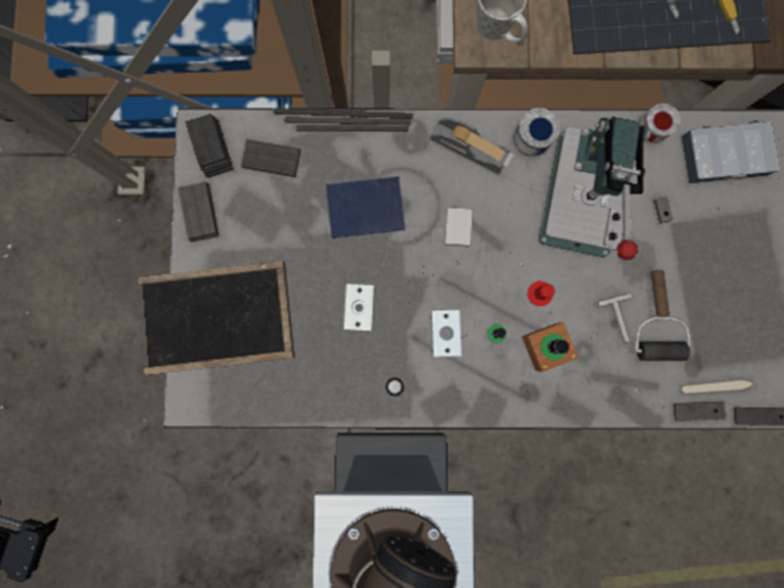

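View pics/side.png

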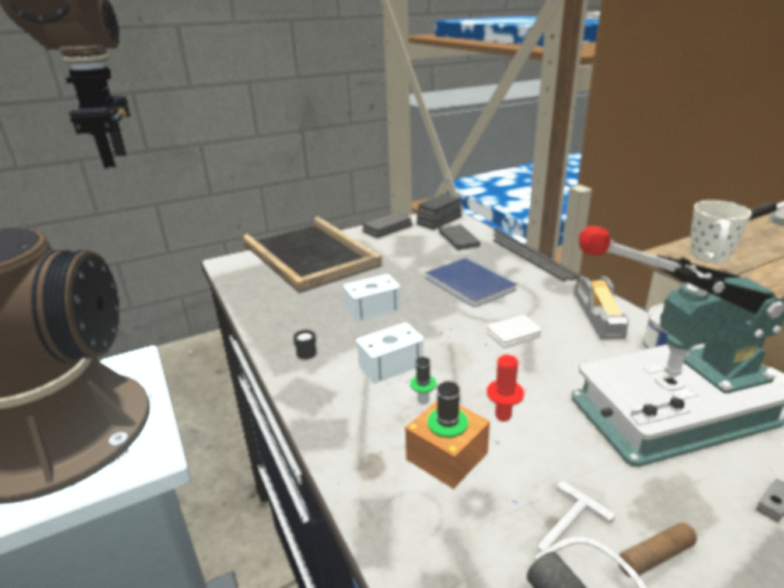

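The pin gauge candidates in the top image are a green and black one in the stand at (389,247), a small green one at (355,238) and a red one at (386,209). By the description it is the one in the stand. I'll fly there and confirm from close up.

Call:
apply_moves([
  [[0,-3,0],[0,-7.9,0],9.5],
  [[0,-3,0],[0,-7.9,0],9.5],
  [[4.2,0,-4.2],[0,0,0],9.5],
  [[4.2,0,-4.2],[0,0,0],9.5],
  [[4.2,0,-4.2],[0,0,0],9.5],
])

```text
t: 1.52
eef_pos: [297.5, 476.0, 276.1]
tcp_rot: [-1.571, -0.001, 0.017]
ft_force: [1.3, 1.0, 1.1]
opening: 0.999
```

Call:
apply_moves([
  [[4.2,0,-4.2],[0,0,0],9.5],
  [[4.2,0,-4.2],[0,0,0],9.5],
  [[4.2,0,-4.2],[0,0,0],9.5],
  [[4,0,-4.5],[0,0,0],9.5],
  [[0,0,-6.2],[0,0,0],9.5],
])

```text
t: 2.15
eef_pos: [474.3, 239.3, 276.4]
tcp_rot: [-1.569, -0.003, 0.017]
ft_force: [0.3, -0.3, 0.0]
opening: 0.998
```

Call:
apply_moves([
  [[0,0,-6.2],[0,0,0],9.5],
  [[0,0,-6.2],[0,0,0],9.5],
  [[0,0,-6.2],[0,0,0],9.5],
  [[0,0,-6.2],[0,0,0],9.5],
  [[0,0,-6.2],[0,0,0],9.5],
])

```text
t: 2.78
eef_pos: [478.7, -73.5, 276.7]
tcp_rot: [-1.57, -0.005, 0.017]
ft_force: [0.5, -0.6, 0.4]
opening: 0.999
```

```bash
python3 - <<'E'
from h import *
p=shot('wrist'); save(p,'w1.png',s=1.2)
find(p,['pin_gauge','block_p','block_p_bore','gauge_stand'])
E
```

```text
pin_gauge 0.89 [ 450. -310.   15.] [110. 159.]
pin_gauge 0.77 [ 477. -203.   -2.] [191. 178.]
pin_gauge 0.62 [ 552. -293.    4.] [133. 227.]
block_p 0.7 [ 472. -103.    1.] [259. 176.]
block_p 0.6 [524.  77.   1.] [378. 213.]
block_p_bore 0.56 [ 475. -101.   50.] [258. 184.]
gauge_stand 0.87 [ 442. -313.    0.] [113. 153.]
```

View pics/w1.png

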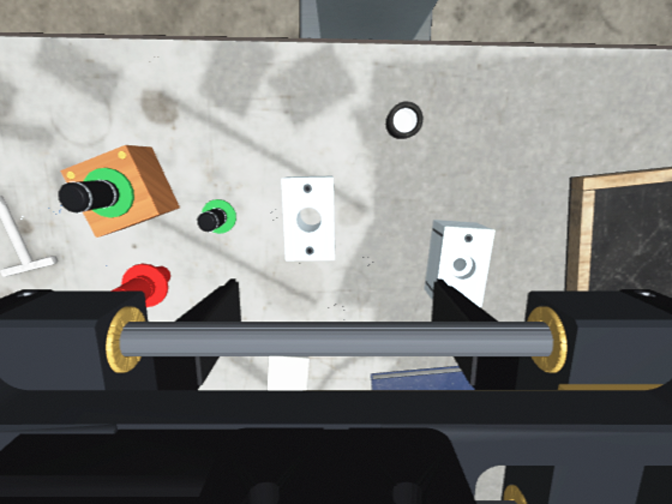

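The picture shows the stand with the large green and black gauge at about (105,192) and the small green one at (215,216). The red one is at (145,285). The near block's bore at (309,219) looks clear, while the far block's at (460,264) shows a step. I'll move to the gauge.

Call:
apply_moves([
  [[-1.5,0,-5.9],[0,0,0],9.5],
  [[-1.5,0,-5.9],[0,0,0],9.5],
  [[-1.5,0,-5.9],[0,0,0],9.5],
  [[-1.5,0,-5.9],[0,-1,0],9.5],
  [[0,4,0],[0,0,0],9.5],
])

```text
t: 3.65
eef_pos: [427.2, -307.6, 237.8]
tcp_rot: [-1.573, -0.01, 0.051]
ft_force: [0.7, 0.7, -0.6]
opening: 1.002
```

```bash
python3 - <<'E'
from h import *
print(tool().round(3))
p=shot('wrist'); save(p,'w2.png',s=1.2)
find(p,['pin_gauge','gauge_stand'])
find(p,['pin_gauge'],False)
hsv=cv2.cvtColor(p['img'],cv2.COLOR_RGB2HSV); m=cv2.inRange(hsv,(45,120,60),(80,255,255))
n,l,s,c=cv2.connectedComponentsWithStats(m)
for i in range(1,n):
    if s[i,4]>80:
        (ex,ey),ax,an=cv2.fitEllipse(cv2.convexHull(np.argwhere(l==i)[:,::-1].astype(np.int32)))
        print(s[i],(ex,ey),ax,ray(p,(ex,ey),62).round(1))
E
```

```text
[[ 9.99000e-01  1.00000e-02 -5.10000e-02  4.27224e+02]
 [ 5.10000e-02 -2.00000e-03  9.99000e-01 -3.07630e+02]
 [ 1.00000e-02 -1.00000e+00 -3.00000e-03  2.37783e+02]
 [ 0.00000e+00  0.00000e+00  0.00000e+00  1.00000e+00]]
pin_gauge 0.79 [ 448. -313.   12.] [275. 202.]
pin_gauge 0.59 [ 476. -204.   -4.] [351. 222.]
gauge_stand 0.73 [ 446. -311.   -1.] [276. 198.]
pin_gauge 0.82 [ 441. -311.   74.] [276. 207.]
pin_gauge 0.82 [ 472. -213.   34.] [351. 227.]
[255 189  42  38 700] (275.12298583984375, 209.4537811279297) (41.96786880493164, 42.48991012573242) [ 446.7 -311.5   62. ]
[343 215  30  29 357] (357.70635986328125, 229.22335815429688) (27.392641067504883, 29.695066452026367) [ 465.8 -212.4   62. ]
```

View pics/w2.png

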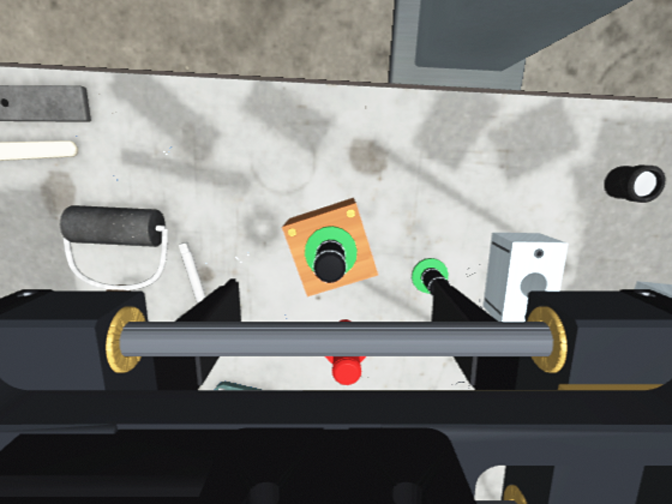

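The crop confirms it: the large green and black gauge stands in the stand, collar centre (275,209) raw, 52 mm across. Descending.

Call:
apply_moves([
  [[1.93,0,-0.5],[0,2.6,0.6],9.5],
  [[0,3.0,0],[0,0,0],9.5],
  [[0,5,0],[0,0,0],9.5],
  [[0,5,0],[0,0,0],9.5],
  [[0,2.6,0],[0,0,0],9.5],
])

```text
t: 4.47
eef_pos: [455.5, -304.6, 88.6]
tcp_rot: [-1.581, -0.008, 0.019]
ft_force: [0.6, -0.2, 0.1]
opening: 1.003
```

Call:
apply_moves([
  [[-0.85,0,-0.7],[0.6,0,0.5],9.5],
  [[0,0.8,0],[0,0,0],9.5],
  [[0,0,0],[0,0,0],9.5],
  [[0,0,0],[0,0,0],9.5],
  [[0,0,0],[0,0,0],9.5],
])

```text
t: 5.1
eef_pos: [449.8, -311.7, 85.1]
tcp_rot: [-1.573, -0.004, 0.023]
ft_force: [0.3, 0.1, -0.1]
opening: 0.998
```

```bash
python3 - <<'E'
from h import *
s=readout.state(); print(s['eef_pos'],s['tcp_rot'],s['ft_force'])
E
```

```text
[ 449.76675843 -311.68778022   85.07711267] [-1.57337207 -0.00360486  0.02273543] [ 0.32379748  0.0888445  -0.11291814]
```

Call:
apply_moves([
  [[-0.3,0.6,0],[0.1,0,0.2],9.5],
  [[0,0.4,0],[0,0,0],9.5],
  [[0,0,0],[0,0,0],2],
  [[0,0,0],[0,0,0],0],
  [[0,0,0],[0,0,0],0],
])

```text
t: 5.72
eef_pos: [446.5, -311.8, 74.5]
tcp_rot: [-1.571, 0.0, 0.023]
ft_force: [1.2, -0.0, -0.5]
opening: 0.741
```

Call:
apply_moves([
  [[0,0,0],[0,0,0],0],
  [[0,0,0],[0,0,0],0],
  [[0,0,0],[0,0,0],0],
  [[0,-3,0],[0,0,0],0],
  [[0,-3,0],[0,0,0],0],
])

```text
t: 6.35
eef_pos: [445.9, -311.2, 134.0]
tcp_rot: [-1.569, 0.003, 0.023]
ft_force: [-0.9, 0.2, 0.1]
opening: 0.217
```

Call:
apply_moves([
  [[0,-5,0],[0,0,0],0],
  [[0,0,0],[0,0,0],0],
  [[0,0,0],[0,0,0],0],
  [[0,0,0],[0,0,0],0],
  [[0,0,0],[0,0,0],0],
])

```text
t: 6.98
eef_pos: [445.7, -311.0, 185.1]
tcp_rot: [-1.568, 0.003, 0.023]
ft_force: [-0.6, -0.6, 0.2]
opening: 0.006
```

```bash
python3 - <<'E'
from h import *
p=shot('wrist'); q=shot('side')
cv2.imwrite('pics/a.png',np.hstack([p['img'],q['img'][150:,200:480].repeat(1,0) if 0 else cv2.resize(q['img'][210:360,220:420],(560,420))])[:,:,::-1][:, :].copy())
i=cv2.imread('pics/a.png'); cv2.imwrite('pics/a2.png',cv2.resize(i,(800,300)))
find(p,['pin_gauge']);find(q,['pin_gauge'])
s=readout.state();print(s['opening'],s['ft_force'],s['eef_pos'])
E
```

```text
pin_gauge 0.67 [ 447. -310.   14.] [279. 197.]
pin_gauge 0.6 [ 476. -205.   -4.] [364. 219.]
pin_gauge 0.54 [ 476. -103.    0.] [449. 222.]
pin_gauge 0.91 [ 449. -315.    8.] [320. 323.]
pin_gauge 0.73 [ 551. -290.   -3.] [357. 299.]
pin_gauge 0.68 [ 471. -205.   -3.] [301. 288.]
pin_gauge 0.62 [ 448. -312.    0.] [319. 325.]
0.007520633085218141 [ 1.18338359 -0.32902051  0.21323504] [ 445.91312136 -311.18943408  185.60802696]
```

View pics/a2.png

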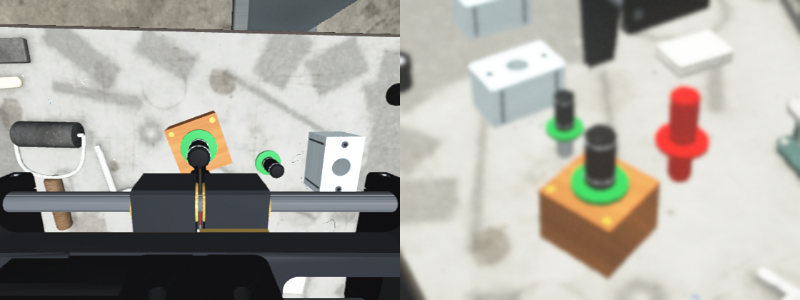

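The fingers were still closing when I lifted. The gauge hasn't moved and still stands in the stand at (200,150). Retry with a longer closing time.

Call:
apply_moves([
  [[0.1,1,0],[0,0,0],6],
  [[0,1,0],[0,0,0],6],
  [[0,1,0],[0,0,0],6],
  [[0,1,0],[0,0,0],6],
  [[0,0.8,0],[0,0,0],6],
])

```text
t: 7.8
eef_pos: [446.7, -310.9, 133.8]
tcp_rot: [-1.569, 0.003, 0.023]
ft_force: [0.2, 0.3, 1.0]
opening: 0.476
```

Call:
apply_moves([
  [[0,0,0],[0,0,0],6],
  [[0,2,0],[0,0,0],6],
  [[0,2,0],[0,0,0],6],
  [[0,2,0],[0,0,0],6],
  [[0,0,0],[0,0,0],6],
])

```text
t: 8.43
eef_pos: [447.1, -311.4, 72.9]
tcp_rot: [-1.57, 0.002, 0.023]
ft_force: [-0.3, 0.4, 0.8]
opening: 0.629
```

Call:
apply_moves([
  [[0,-0.1,0],[0,0,0],0],
  [[0,0,0],[0,0,0],0],
  [[0,0,0],[0,0,0],0],
  [[0,0,0],[0,0,0],0],
  [[0,0,0],[0,0,0],0],
])

```text
t: 9.05
eef_pos: [448.0, -312.1, 76.6]
tcp_rot: [-1.573, -0.001, 0.023]
ft_force: [-0.7, -0.5, -2.0]
opening: 0.287
```

Call:
apply_moves([
  [[0,0,0],[0,0,0],0],
  [[0,-3,0],[0,0,0],0],
  [[0,-5,0],[0,0,0],0],
  [[0,-4,0],[0,0,0],0],
  [[0,0,0],[0,0,0],0],
])

```text
t: 9.68
eef_pos: [447.4, -311.5, 198.9]
tcp_rot: [-1.57, 0.001, 0.023]
ft_force: [-0.4, 1.2, -2.2]
opening: 0.288
```

Call:
apply_moves([
  [[0.8,0,5.2],[0,0,0],0],
  [[0.8,0,5.2],[0,0,0],0],
  [[0.8,0,5.2],[0,0,0],0],
  [[0.8,0,5.2],[0,0,0],0],
  [[0,0,0],[0,0,0],0],
])

```text
t: 10.3
eef_pos: [473.3, -96.6, 193.6]
tcp_rot: [-1.567, 0.008, 0.02]
ft_force: [-0.7, -0.3, -1.2]
opening: 0.287
```

```bash
python3 - <<'E'
from h import *
print(tool()[:3].round(3))
p=shot('wrist'); save(p,'w3.png',s=1.2)
find(p,['block_p_bore','block_p','gauge_tip']); find(p,['pin_gauge'],False)
# block tops: bright bluish-white quads from the earlier style; fit min-area rect in wrist & top views
for a in (p,shot('top'),shot('side')):
    find(a,['block_p_bore','gauge_tip'])
E
```

```text
[[ 1.00000e+00 -8.00000e-03 -2.00000e-02  4.73257e+02]
 [ 2.00000e-02  3.00000e-03  1.00000e+00 -9.66500e+01]
 [-8.00000e-03 -1.00000e+00  4.00000e-03  1.93559e+02]]
block_p_bore 0.59 [ 474. -104.   49.] [271. 202.]
block_p 0.74 [471. -99.   0.] [277. 191.]
block_p 0.74 [526.  77.   0.] [416. 237.]
gauge_tip 0.82 [ 554. -291.   -4.] [125. 252.]
gauge_tip 0.28 [370.   0.   0.] [366. 105.]
pin_gauge 0.77 [462. -96. 194.] [279. 231.]
pin_gauge 0.65 [ 543. -287.   52.] [102. 261.]
pin_gauge 0.58 [ 472. -199.   43.] [182. 198.]
block_p_bore 0.59 [ 474. -104.   49.] [271. 202.]
gauge_tip 0.82 [ 554. -291.   -4.] [125. 252.]
gauge_tip 0.28 [370.   0.   0.] [366. 105.]
block_p_bore 0.95 [ 474. -100.   53.] [278. 240.]
gauge_tip 0.93 [ 552. -292.   -2.] [358. 299.]
gauge_tip 0.91 [471. -98. 125.] [274. 212.]
gauge_tip 0.82 [ 479. -202.   -0.] [303. 285.]
```

View pics/w3.png

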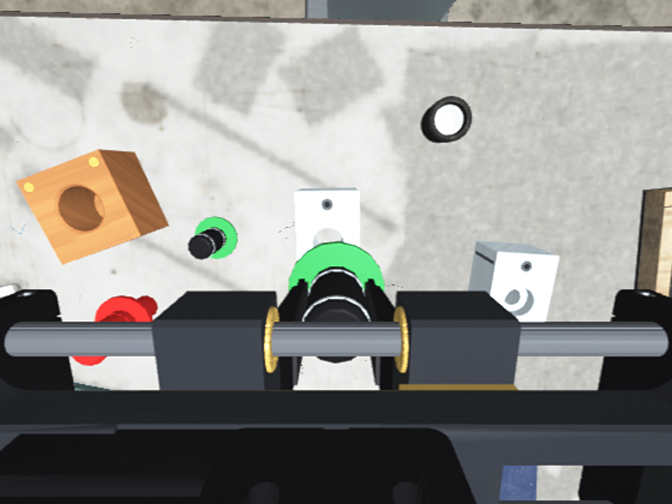

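The gauge is held between the fingers, with its collar at (335,272), and the stand is empty. Now I'll measure the bore centre more exactly from the clear w1 picture and the top view.

```bash
cat > top.py <<'E'
from h import *
def tops(p,seeds,tag,thr=14):
    "flood the bright top face round each seed; fit rectangle, and hull centre at z=52"
    g=cv2.GaussianBlur(p['img'],(3,3),0)
    for X in seeds:
        u=pix(p,X+np.array([-28,0,0])); v=pix(p,X+np.array([0,0,0]))
        m=np.zeros((g.shape[0]+2,g.shape[1]+2),np.uint8)
        cv2.floodFill(g.copy(),m,tuple(int(t) for t in u),0,(thr,)*3,(thr,)*3,4|cv2.FLOODFILL_MASK_ONLY|cv2.FLOODFILL_FIXED_RANGE|(255<<8))
        pts=np.argwhere(m[1:-1,1:-1])[:,::-1].astype(float)
        W=np.array([ray(p,a,52)[:2] for a in pts]).astype(np.float32)
        r=cv2.minAreaRect(W); print(tag,len(pts),'ctr',np.round(r[0],1),'size',np.round(r[1],1),'ang',round(r[2],1), g[int(u[1]),int(u[0])])
        # bore: holes in the mask's hull
        h=cv2.fillConvexPoly(np.zeros_like(m[1:-1,1:-1]),cv2.convexHull(pts.astype(np.int32)),255)&~m[1:-1,1:-1]
        n,l,s,c=cv2.connectedComponentsWithStats(h)
        for i in range(1,n):
            if s[i,4]>40: print('   hole',s[i],ray(p,c[i],52)[:2].round(1))
E
python3 - <<'E'
from top import *
A=np.array([475,-102,52.]);B=np.array([526,72,52.])
p=shot('wrist'); q=shot('top')
i=cv2.imread('pics/w1.png'); p['img']=cv2.resize(i,(560,420),interpolation=cv2.INTER_AREA)[:,:,::-1].copy()
T=np.eye(4);T[:3,:3]=R.from_euler('xyz',[-1.57,-.005,.017]).as_matrix();T[:3,3]=[478.7,-73.5,276.7]
p['W']=T@np.array(p['mount'])
for th in (10,20): tops(p,[A,B],'w1',th); tops(q,[A,B],'top',th)
E
```

```text
w1 2324 ctr [ 474.5 -102.6] size [89.1 55. ] ang 2.0 [253 253 253]
   hole [252 152   9  10  72] [ 440.  -103.6]
   hole [246 172  23  23 386] [ 474.2 -102.4]
   hole [254 204   9  10  67] [ 508.3 -101.2]
w1 1691 ctr [524.6  72.1] size [53.2 87.5] ang 87.1 [251 252 252]
   hole [386 194   9   9  66] [491.1  73.6]
   hole [377 214  13  13 133] [521.1  67.2]
   hole [379 214  19  20 141] [529.1  78.1]
top 2331 ctr [ 467.2 -148.3] size [179.2 180.5] ang 68.1 [79 68 61]
   hole [320 201  41  24 126] [ 550.6 -141. ]
   hole [323 218  47  25 432] [ 493.6 -175.9]
   hole [300 221  12  34  91] [480.4 -67.2]
   hole [314 235  44  26 276] [ 436.1 -148.4]
   hole [308 259  27   6  87] [ 409.6 -105. ]
top 406 ctr [524.9  71.5] size [48.7 84.8] ang 87.8 [223 225 223]
   hole [251 213   9  11  76] [526.8  73.1]
w1 2530 ctr [ 474.6 -102.4] size [91.  57.8] ang 1.2 [253 253 253]
   hole [252 153   9   9  62] [ 440.  -103.7]
   hole [247 173  21  21 349] [ 474.3 -102.2]
   hole [254 205   8   8  55] [ 508.1 -101.4]
w1 1813 ctr [524.3  72.3] size [54.1 88.2] ang 86.9 [251 252 252]
   hole [386 194   9
[... 382 characters left out ...]
277 271  12  11  86] [368.7  -0.8]
   hole [277 281  15  17 105] [336.3 -10.8]
   hole [370 308  42  33 517] [ 252.  -291.8]
   hole [412 308  25  19 264] [ 265.3 -393.1]
   hole [ 451  308  108   43 2494] [ 238.5 -609.3]
   hole [439 317  14  13  80] [ 244. -445.]
   hole [517 337   8   9  55] [ 195.  -643.4]
   hole [378 340   6  14  42] [ 183. -266.]
   hole [ 416  345  142   75 2298] [  84.6 -486.4]
   hole [543 354  17  24 225] [ 137.5 -723.4]
   hole [504 358  18  15 141] [ 134.1 -619.6]
   hole [492 366   8  13  55] [ 116.6 -574.2]
   hole [388 382  23  38 300] [  42.6 -307.2]
top 466 ctr [524.6  71.6] size [50.3 86.8] ang 87.4 [223 225 223]
   hole [251 214   9  10  58] [526.6  72.9]
```

Call:
apply_moves([
  [[0.2,0,-0.55],[-0.2,0,-0.5],0],
  [[0,3,0],[0,0,0],0],
  [[0,2.5,0],[0,0,0],0],
  [[0,0,0],[0,0,0],0],
  [[0,0,0],[0,0,0],0],
])

```text
t: 11.68
eef_pos: [477.4, -106.8, 139.7]
tcp_rot: [-1.574, -0.007, 0.016]
ft_force: [0.2, -0.3, -1.5]
opening: 0.29
```

```bash
python3 - <<'E'
from h import *
T=tool();print(T[:3,3].round(1),readout.state()['tcp_rot'].round(4))
p=shot('wrist');q=shot('side'); find(q,['gauge_tip','block_p_bore'])
hsv=cv2.cvtColor(p['img'],cv2.COLOR_RGB2HSV); m=cv2.inRange(hsv,(45,120,60),(80,255,255))
n,l,s,c=cv2.connectedComponentsWithStats(m); i=1+s[1:,4].argmax(); h=cv2.convexHull(np.argwhere(l==i)[:,::-1].astype(np.int32))[:,0]
# circle at collar top height (TCP-14.5)
W=np.array([ray(p,a,T[2,3]-14.5)[:2] for a in h]); far=W[W[:,0]<np.median(W[:,0])+2]
x=np.c_[2*far,np.ones(len(far))]; sol=np.linalg.lstsq(x,(far**2).sum(1),rcond=None)[0]; print('collar ctr',sol[:2],'r',np.sqrt(sol[2]+sol[0]**2+sol[1]**2))
a=cv2.resize(q['img'][180:300,210:370],(800,600),interpolation=cv2.INTER_CUBIC); cv2.imwrite('pics/s2.png',a[:,:,::-1])
E
```

```text
[ 477.4 -106.8  139.7] [-1.5737 -0.0074  0.0165]
gauge_tip 0.94 [ 481. -202.    1.] [304. 284.]
gauge_tip 0.74 [ 477. -108.   74.] [280. 234.]
gauge_tip 0.65 [ 555. -290.   -4.] [359. 299.]
gauge_tip 0.23 [523.  72.   4.] [265. 219.]
block_p_bore 0.82 [ 476. -103.   55.] [279. 240.]
collar ctr [ 475.33232776 -105.64986083] r 24.40293871847211
```

View pics/s2.png

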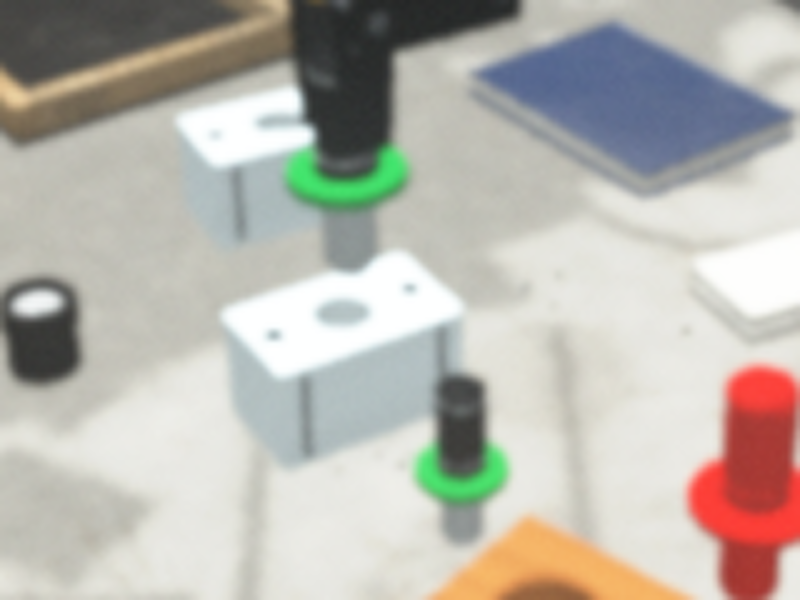

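Call:
apply_moves([
  [[-0.2,0,0.45],[0.15,0,0.35],0],
  [[0,0,0],[0,0,0],0],
  [[0,0.5,0],[0,0,0],0],
  [[0,0,0],[0,0,0],0],
  [[0,0,0],[0,0,0],0],
])

```text
t: 12.5
eef_pos: [475.3, -101.8, 135.2]
tcp_rot: [-1.571, -0.002, 0.017]
ft_force: [-0.7, 0.3, -2.2]
opening: 0.289
```

Call:
apply_moves([
  [[0,0.5,-0.05],[0,0,0.05],0],
  [[0,0.5,0],[0,0,0],0],
  [[0,0.5,0],[0,0,0],0],
  [[0,0.5,0],[0,0,0],0],
  [[0,0.3,0],[0,0,0],0],
])

```text
t: 13.12
eef_pos: [475.3, -102.4, 110.4]
tcp_rot: [-1.571, -0.001, 0.017]
ft_force: [0.5, -0.3, -0.7]
opening: 0.292
```

Call:
apply_moves([
  [[0,0.3,0],[0,0,0],0],
  [[0,0.3,0],[0,0,0],0],
  [[0,0.3,0],[0,0,0],0],
  [[0,0.2,0],[0,0,0],0],
  [[0,0,0],[0,0,0],0],
])

```text
t: 13.75
eef_pos: [475.4, -102.4, 98.5]
tcp_rot: [-1.571, -0.001, 0.017]
ft_force: [0.1, 0.5, -1.4]
opening: 0.289
```

The tip is about 18 mm in, past the 14 mm step, with no force. Continuing down to the collar.

Call:
apply_moves([
  [[0,0.5,0],[0,0,0],0],
  [[0,0.5,0],[0,0,0],0],
  [[0,0.5,0],[0,0,0],0],
  [[0,0.5,0],[0,0,0],0],
  [[0,0,0],[0,0,0],0],
])

```text
t: 14.38
eef_pos: [475.4, -102.4, 77.0]
tcp_rot: [-1.571, -0.001, 0.017]
ft_force: [-0.3, 0.1, -1.0]
opening: 0.29
```

Call:
apply_moves([
  [[0,0.2,0],[0,0,0],0],
  [[0,0.1,0],[0,0,0],0],
  [[0,0.1,0],[0,0,0],0],
  [[0,0,0],[0,0,0],0],
  [[0,0,0],[0,0,0],0],
])

```text
t: 15.0
eef_pos: [475.6, -102.5, 73.0]
tcp_rot: [-1.571, -0.002, 0.017]
ft_force: [0.0, -0.2, -1.7]
opening: 0.292
```

Call:
apply_moves([
  [[0,0,0],[0,0,0],6],
  [[0,0,0],[0,0,0],6],
  [[0,0,0],[0,0,0],6],
  [[0,0,0],[0,0,0],6],
  [[0,0,0],[0,0,0],6],
])

```text
t: 15.62
eef_pos: [475.9, -102.6, 73.4]
tcp_rot: [-1.572, -0.003, 0.017]
ft_force: [0.3, 0.7, 0.1]
opening: 0.629
```

Call:
apply_moves([
  [[0,-2,0],[0,0,0],6],
  [[0,-4,0],[0,0,0],6],
  [[0,-5,0],[0,0,0],9.5],
  [[2.5,0,5.3],[0,2,0],9.5],
  [[2.5,0,5.3],[0,2,0],9.5],
])

```text
t: 16.25
eef_pos: [526.5, 2.8, 187.4]
tcp_rot: [-1.571, -0.003, -0.062]
ft_force: [1.4, -0.8, -0.1]
opening: 0.89
```

```bash
python3 - <<'E'
from top import *
print(tool()[:3,3].round(1),readout.state()['tcp_rot'].round(4))
p=shot('wrist');q=shot('side'); find(q,['gauge_tip','pin_gauge'])
tops(p,[np.array([525,72,52.])],'w')
a=np.hstack([p['img'],cv2.resize(q['img'][190:310,200:360],(560,420))]); cv2.imwrite('pics/c.png',cv2.resize(a,(800,300))[:,:,::-1])
E
```

```text
[526.5   2.8 187.4] [-1.571  -0.0029 -0.0618]
gauge_tip 0.75 [ 476. -205.   -0.] [303. 286.]
gauge_tip 0.58 [ 553. -289.    1.] [358. 297.]
gauge_tip 0.22 [367.  -1.   3.] [218. 251.]
pin_gauge 0.83 [ 475. -205.   -6.] [302. 288.]
pin_gauge 0.67 [ 474. -102.    5.] [279. 259.]
pin_gauge 0.62 [ 552. -291.   -3.] [358. 299.]
w 4 ctr [496.2  73.4] size [3. 0.] ang 86.5 [217 223 224]
```

View pics/c.png

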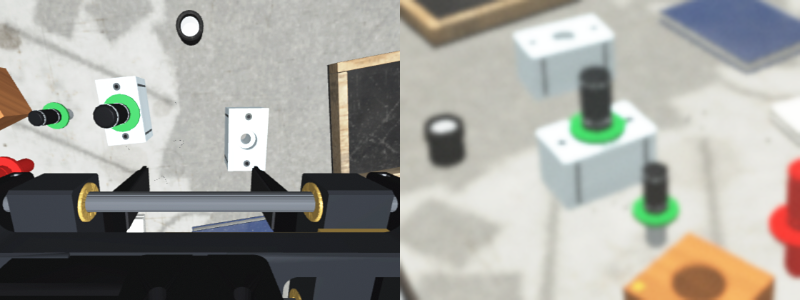

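The left half shows the gauge seated collar-down in the near block at (120,115), and the right half agrees at (598,128). The other block, at (247,139), shows the stepped bore. Now I'll grasp that reject.

Call:
apply_moves([
  [[-0.3,0,3.45],[0,0,0],9.5],
  [[-0.3,0,3.45],[0,0,0],9.5],
  [[0,4,0],[0,0,0],9.5],
  [[0,4,0],[0,0,0],9.5],
  [[0,0,0],[0,0,0],9.5],
])

```text
t: 17.08
eef_pos: [522.3, 68.2, 104.7]
tcp_rot: [-1.572, -0.0, -0.061]
ft_force: [0.4, 0.1, -0.0]
opening: 1.002
```

Call:
apply_moves([
  [[0.2,1,0.4],[0,0,0],9.5],
  [[0,3,0],[0,0,0],9.5],
  [[0,3,0],[0,0,0],9.5],
  [[0,1.5,0],[0,0,0],9.5],
  [[0,0,0],[0,0,0],9.5],
])

```text
t: 17.7
eef_pos: [528.5, 70.4, 22.3]
tcp_rot: [-1.571, -0.009, -0.064]
ft_force: [-0.0, -0.0, -0.1]
opening: 0.998
```

Call:
apply_moves([
  [[0,0,0],[0,0,0],0],
  [[0,0,0],[0,0,0],0],
  [[0,0,0],[0,0,0],0],
  [[0,0,0],[0,0,0],0],
  [[0,0,0],[0,0,0],0],
])

```text
t: 18.32
eef_pos: [529.9, 70.4, 25.2]
tcp_rot: [-1.571, -0.013, -0.064]
ft_force: [-0.1, -0.7, -2.5]
opening: 0.564
```

Call:
apply_moves([
  [[0,0,0],[0,0,0],0],
  [[0,-2,0],[0,0,0],0],
  [[0,-3,0],[0,0,0],0],
  [[0,-3,0],[0,0,0],0],
  [[0,0,0],[0,0,0],0],
])

```text
t: 18.95
eef_pos: [527.3, 70.5, 105.1]
tcp_rot: [-1.571, -0.008, -0.064]
ft_force: [0.3, -0.3, -4.9]
opening: 0.567
```

Call:
apply_moves([
  [[-0.7,0,4],[0,0,0],0],
  [[-0.7,0,5],[0,0,0],0],
  [[-0.7,0,5],[0,0,0],0],
  [[-0.7,0,5],[0,0,0],0],
  [[-0.7,0,5],[0,0,0],0],
])

```text
t: 19.58
eef_pos: [505.6, 315.2, 96.3]
tcp_rot: [-1.575, 0.001, -0.07]
ft_force: [0.5, -0.3, -3.7]
opening: 0.568
```

Call:
apply_moves([
  [[-0.4,0,4],[0,0,0],0],
  [[0,0,0],[0,0,0],0],
  [[0,0,0],[0,0,0],0],
  [[0,0,0],[0,0,0],0],
  [[0,0,0],[0,0,0],0],
])

```text
t: 20.2
eef_pos: [501.3, 356.9, 88.6]
tcp_rot: [-1.58, 0.008, -0.068]
ft_force: [-0.5, -0.6, -4.2]
opening: 0.569
```

```bash
python3 - <<'E'
from h import *
s=readout.state();print(s['eef_pos'].round(1),s['tcp_rot'].round(4),s['opening'])
p=shot('wrist');q=shot('side');find(p,['galley','block_p']);find(q,['galley','block_p'])
a=np.hstack([p['img'],cv2.resize(q['img'][110:260,130:330],(560,420))]); cv2.imwrite('pics/d.png',cv2.resize(a,(800,300))[:,:,::-1])
E
```

```text
[501.3 356.9  88.6] [-1.58    0.0082 -0.0679] 0.569334397175173
block_p 0.76 [495. 361.  62.] [284. 226.]
galley 0.66 [501. 365.   3.] [220. 181.]
block_p 0.61 [ 473. -105.   -5.] [279. 263.]
```

View pics/d.png

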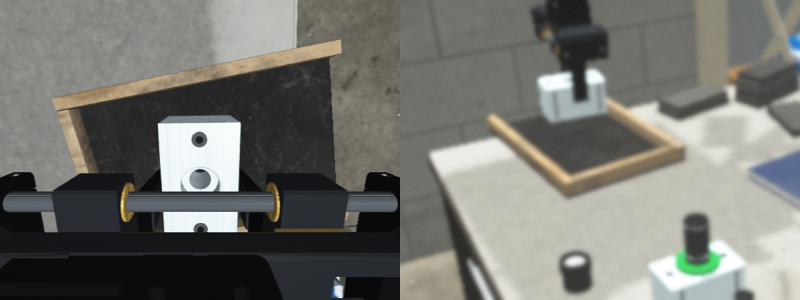

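Call:
apply_moves([
  [[0,1,0],[0.5,0,-1.0],0],
  [[0,1,0],[0,0,0],0],
  [[0,1.2,0],[0,0,0],0],
  [[0,0.8,0],[0,0,0],0],
  [[0,0.5,0],[0,0,0],0],
])

```text
t: 21.12
eef_pos: [502.2, 357.7, 42.4]
tcp_rot: [-1.57, -0.011, -0.067]
ft_force: [-0.3, -0.0, -4.6]
opening: 0.567
```

```bash
python3 - <<'E'
from h import *
s=readout.state();print(s['eef_pos'].round(1),s['tcp_rot'].round(4),s['opening'],s['ft_force'])
E
```

```text
[502.2 357.7  42.4] [-1.5702 -0.0109 -0.0672] 0.5669547247333094 [-0.25284453 -0.04528861 -4.55037986]
```

Call:
apply_moves([
  [[0,0.3,0],[0,0,0],0],
  [[0,0.3,0],[0,0,0],0],
  [[0,0.3,0],[0,0,0],0],
  [[0,0.15,0],[0,0,0],0],
  [[0,0,0],[0,0,0],0],
])

```text
t: 21.75
eef_pos: [502.5, 357.8, 31.3]
tcp_rot: [-1.57, -0.011, -0.067]
ft_force: [0.5, -0.0, -4.5]
opening: 0.568
```

Call:
apply_moves([
  [[0,0.1,0],[0,0,0],0],
  [[0,0.1,0],[0,0,0],0],
  [[0,0.1,0],[0,0,0],0],
  [[0,0,0],[0,0,0],0],
  [[0,0,0],[0,0,0],0],
])

```text
t: 22.38
eef_pos: [502.7, 358.0, 29.4]
tcp_rot: [-1.569, -0.012, -0.067]
ft_force: [0.1, 0.7, -4.0]
opening: 0.566
```

Call:
apply_moves([
  [[0,0.1,0],[0,0,0],0],
  [[0,0.1,0],[0,0,0],0],
  [[0,0,0],[0,0,0],0],
  [[0,0,0],[0,0,0],9.5],
  [[0,0,0],[0,0,0],9.5],
])

```text
t: 23.0
eef_pos: [503.3, 358.3, 29.6]
tcp_rot: [-1.568, -0.014, -0.067]
ft_force: [0.3, 0.3, 0.5]
opening: 0.722
```

Call:
apply_moves([
  [[0,0,0],[0,0,0],9.5],
  [[0,0,0],[0,0,0],9.5],
  [[0,0,0],[0,0,0],9.5],
  [[0,-3,0],[0,0,0],9.5],
  [[0,-5,0],[0,0,0],9.5],
])

```text
t: 23.62
eef_pos: [501.0, 357.4, 107.8]
tcp_rot: [-1.572, -0.008, -0.067]
ft_force: [0.9, 0.3, 0.2]
opening: 0.999
```

Call:
apply_moves([
  [[0,-5,0],[0,0,0],9.5],
  [[4,-2,0],[0,0,0],9.5],
  [[0,0,0],[0,0,0],9.5],
  [[0,0,0],[0,0,0],9.5],
  [[0,0,0],[0,0,0],9.5],
])

```text
t: 24.25
eef_pos: [540.3, 355.2, 183.2]
tcp_rot: [-1.57, -0.011, -0.066]
ft_force: [-0.3, 0.3, 0.3]
opening: 1.002
```

```bash
python3 - <<'E'
from h import *
s=readout.state();print(s['eef_pos'].round(1),s['opening'],s['ft_force'])
p=shot('wrist');q=shot('side');t=shot('top');N=['block_p','pin_gauge','loupe','note_book','pad_2']
find(p,N[:1]);find(q,N); find(t,N)
a=np.vstack([np.hstack([p['img'],cv2.resize(q['img'][100:310,130:410],(560,420))]),np.hstack([cv2.resize(t['img'][130:300,100:327],(560,420)),cv2.resize(t['img'][130:300,220:447],(560,420))])]); cv2.imwrite('pics/e.png',cv2.resize(a,(800,600))[:,:,::-1])
E
```

```text
[540.3 355.2 183.2] 1.002051153258112 [-0.30764154  0.3234993   0.34443989]
block_p 0.8 [496. 366.   2.] [285. 153.]
block_p 0.78 [498. 359.   6.] [219. 181.]
block_p 0.67 [ 475. -102.   -1.] [279. 260.]
pin_gauge 0.81 [ 553. -292.   -0.] [359. 299.]
pin_gauge 0.77 [ 472. -205.   -6.] [301. 289.]
pin_gauge 0.65 [ 477. -105.    5.] [280. 259.]
loupe 0.56 [369.  -2.   3.] [219. 251.]
loupe 0.54 [ 697. -136.   -4.] [367. 241.]
loupe 0.38 [ 474. -103.   -0.] [279. 261.]
note_book 0.9 [739.  65.   2.] [334. 201.]
pad_2 0.88 [ 698. -135.   -4.] [367. 240.]
block_p 0.95 [499. 359.   4.] [157. 229.]
block_p 0.79 [ 472. -103.    3.] [317. 239.]
block_p 0.49 [ 473. -102.    6.] [316. 238.]
pin_gauge 0.69 [ 473. -208.   -3.] [353. 239.]
pin_gauge 0.53 [ 473. -101.    8.] [316. 238.]
pin_gauge 0.5 [ 553. -290.   -4.] [380. 211.]
loupe 0.6 [369.   0.   2.] [281. 275.]
loupe 0.38 [ 696. -135.    6.] [327. 162.]
note_book 0.89 [736.  59.  -4.] [261. 150.]
pad_2 0.79 [ 693. -136.    4.] [327. 163.]
pad_2 0.53 [511. 367.   1.] [155. 225.]
```

View pics/e.png

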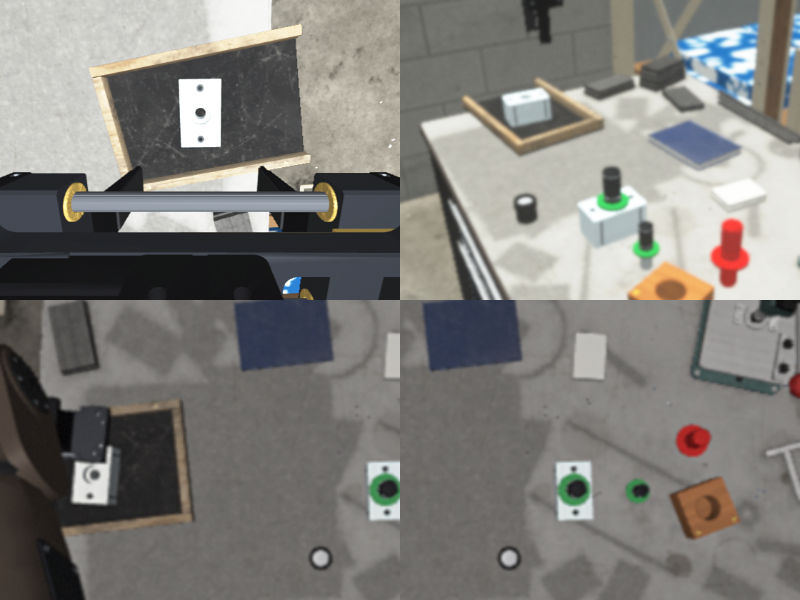

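The views show the reject flat on the tray floor, the gauge seated collar-down in the good block, and the bystanders where they were. The arm is clear, so I'll hand in.

```bash
python3 -c "
from cell import env; print(env.job_done())"
```

```text
the job is handed in; nothing more can be done
None
```

The job is done and handed in at about 24 s on the robot's clock, well under the 66 s limit.

- **Good block:** I took the large green and black gauge from the stand and tried it in the block at about (475, −102). It went down to the collar with no noticeable force (under about 2.5 N on the wrist). I left the gauge standing in it, and that block stayed where it was.
- **Rejected block:** I did not try the gauge in the other block. The first one passed, and the wrist camera showed a step in the second one's bore. It now sits right way up on the tray floor at about (499, 359).

**Last checks:**
- The three cameras show the gauge seated in the good block and the reject flat in the tray, clear of the rails.
- The loupe, notebook and note pad are where they were, within the networks' few-mm scatter.
- The gripper was open and touching nothing.

**Slips:** The first try at the gauge failed because I lifted before the fingers had closed. The gauge did not move, and the second try held. The networks also gave a few false low-confidence matches (for example a "note pad" in the tray), which the pictures contradicted.

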